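# Find the hidden release groove and open the case

## Task

Open the storage case by its hidden release: run a fingertip along the ledge at the back of the case until it drops into the release groove, and press down on the key inside the groove until the lid springs open. Then let go and move clear, with the lid standing open, and do not move any of the loose things around the case.

Things in the scene. Friction and masses are not known exactly. Their poses are not given: they have to be found in the camera images.
- case: flat grey storage case with a windowed lid, fixed, 150 mm deep (its x, front to back) by 260 mm wide (its y). Origin: centre of its underside on the bench. x -75 to +35 mm: lidded tray, lid top 45 mm above the bench; x +35 to +75 mm: the ledge, 30 mm above the bench, along the whole back. Loose things stand 20 mm or more behind the ledge and beside the case.
- ledge (a point): centre of the ledge's top face (axes of the case): 130 mm each way along y, 40 mm wide along x. Five blocks of 52 mm: four plain and level; one, at any of the five places (not listed), has the groove in its middle: 44 mm long, across the whole ledge, open to the back; its floor is the key, 8 mm below the ledge top.
- key (a joint): downward travel of the key (the groove's floor), m: 0 at rest, 0.009 fully down. Sprung: yields at 3 N, 7 to 8 N at 0.006 where the lid's catch lets go, about 9 to 10 N fully down; comes back up when let go.
- lid (a joint): lid angle in rad: 0 shut (caught), about 0.5 fully open. Hinged along the ledge; its front edge rises. Once released it opens by its own soft spring in 1 to 2 s and stays open; near the ledge it rises little.
- lid_front (a point): middle of the lid's front edge, on top.
- loupe: black eye loupe, 35 mm wide, 34 mm tall, standing loose; origin at the centre of its underside; to be left alone
- tin: round white tin, 50 mm wide, 21 mm tall, loose; origin at the centre of its underside; to be left alone
- tweezers: steel tweezers, 124 mm long, 10 mm tall, lying loose; origin at the centre of its underside; to be left alone
- marker: marker pen, 134 mm long, 13 mm tall, lying loose; origin at the centre of its underside; to be left alone
- oil_bottle: dropper bottle, 30 mm wide, 95 mm tall, standing loose; origin at the centre of its underside; to be left alone
- spare_watch: watch head, 52x48x18 mm, lying loose; origin at the centre of its underside; to be left alone

How it is judged (in metres and radians):
On the way, in this order (a step that is already met when the one before it is completed fails the run):
1. the key in the groove is pressed down 5 mm (value of joint key above 0.005 m), for 0.02 s.
2. the lid springs open (value of joint lid above 0.3 rad), for 0.2 s.
At the end, for the whole second after the job is handed in: the lid stands open by more than 0.35 rad and at rest, the key is let go (less than 2 mm down), and every loose thing is within 20 mm of where it started (value of joint lid above 0.35 rad and velocity of joint lid below 0.1 rad/s and value of joint key below 0.002 m and distance of each of loupe, tin, tweezers, marker, oil_bottle, spare_watch from where it was at the start of the episode below 0.02 m); the robot touches nothing.
It fails at once if a loose thing is moved more than 20 mm (distance of any of loupe, tin, tweezers, marker, oil_bottle, spare_watch from where it was at the start of the episode above 0.02 m).
It fails at once if a loose thing is lifted (height (world z) of any of loupe, tin, tweezers, marker, oil_bottle, spare_watch above 0.012 m).
It also fails if it takes over 58 s, if anything falls off the work surface, if the arm or the gripper's body presses on something with over 40 N, if the wrist force passes 120 N, or if a joint passes its speed limit or range.

## Robot

A 6-joint arm with a two-finger parallel gripper is mounted at the origin on a cart in front of the work surface, level with it; the furniture and walls round the work are solid. World frame = base frame: x ahead of the robot, y to its left, z up, the work surface at z = 0. Lengths are in mm, angles in degrees, forces in N, time in s.
With the tool pointing down it reaches from about 325 to 925 mm from the base axis. Payload 3.1 kg.
Tool frame: the origin (TCP) lies at the very end of the fingers, on their centre line; the grasp point (between the pads) lies grasp_offset behind it (grasp_offset is the distance from the TCP to the grasp point, in mm); z points along the fingers, y is the line along which they close (so a half turn about z gives the same grasp; the last joint's range is limited). The gripper opens to 85 mm and grips with 20 to 120 N. Pads are 22 mm wide; open, the fingers measure 114 mm over their backs; the gripper's body (76 mm by 85 mm) begins 54 mm behind the grasp point. The pads swing forward as they close: fully open they stand 13 mm farther back than shut.
Start: joints at [-6.429, 12.427, 92.441, -0, 75.132, -6.429], TCP at [625.011, 0.021, 231.3] pointing down, gripper open.
Joint ranges: [-157.48, 157.48], [-44.54, 120.13], [17.64, 146.25], [-64.5, 244.5], [7.68, 150.69], [-147.95, 147.95]. Speed limits (degrees/s): [159.86, 159.86, 180, 180, 180, 180].

## Interface

Orientations are given as [roll, pitch, yaw] about the fixed x, y, z axes, in that order (R = Rz(yaw) Ry(pitch) Rx(roll)).
In Python, from station import * gives the robot as it stands. Calls block until the motion is done:
- goto(position, orientation): joint-space move of the TCP to a pose.
- move_l(position, attitude=None, speed=150): straight line of the TCP; attitude=None keeps the orientation; speed is the mean speed in mm/s.
- move_j(angles): joint-space move.
- grip(opening, squeeze=None): finger opening in mm; squeeze is the grip in N (None keeps the last); returns when the fingers have stopped.
- wait(seconds).
- solve_ik(position, orientation): joint angles nearest the present ones, or None.
- get_obs(): the state.
- get_image(name): name is "scene" or "side" or "wrist"; returns the picture (420x560x3 uint8, red, green, blue); there is no depth.
- get_calibration(name): a dict with "fx", "fy", "cx", "cy" (pixels), "R" (3x3) and "t" (3): a world point X has camera coordinates R X + t; the wrist camera has in their place "mount" (4x4, takes a point from camera to tool coordinates, whose origin is the TCP and whose axes are the flange's). Camera axes: x right, y down, z forward; pixel columns grow to the right and rows downward; lengths in mm; the calibration is good to about 2 mm. A picture is of the moment at which its call begins: read the wrist's pose just before it. get_calibration takes no time and is no camera call.
A pose or a line that the arm cannot do raises Unreachable and nothing moves.
- sign_off(): hands the job in; it is judged then, once.
Trained networks look in the newest picture that a camera, given by its name, has taken for a name from the list of things; names that differ only in an ending like _2 or _b are one class to them, and where a whole thing is asked for, a point or a joint stands for the part that bears it (a point fixed in the world has none). Each returns a list of dicts, best first, with "score" (0 to 1); they miss things now and then, are a little off and sometimes report something else, mostly with a low value. They report only what shows in the picture. A call takes as long as a camera call.
- spot_in(name, camera): "extent" ([centre column, centre row, width, height] in pixels, round what is visible of it).
- regions_of(name, camera): "region" (420x560 bool, what is visible of it) and "extent" ([centre column, centre row, width, height] in pixels, round what is visible of it).
The state is a dict: "t": time; "joint_pos": joint angles; "qvel": joint speeds; "effort": joint torques, N m; "tcp_pos": TCP position; "ee_rot": TCP orientation; "wrist_force": force on the tool from outside, world axes, zero at the start; "moment": the same for the moment, N m; "grip_width": finger opening in mm; "grip_force": force on a finger pad.
Only numpy, scipy, OpenCV 4.12 (cv2) and the standard library are available. Lean on these libraries where they do the work, as an engineer would, in place of code of your own. Each camera call takes 0.05 s, during which the arm holds its last target. There are 200 camera calls.

## Working session

There is one attempt and no reset: what is moved stays moved. The work goes in short steps, each a Python script; the robot and the scene stay as the last script left them, time stands still between calls to the robot, and variables do not carry over. Pictures are saved under pics/ and viewed, at most 10 in all, crops included, and the job is handed in when it is done.

```bash
mkdir -p pics; ls; python3 - <<'E'
from station import *
import cv2
for n in("scene","side"):
    im=get_image(n); cv2.imwrite(f"pics/{n}0.png",im[:,:,::-1])
    for k in("case","loupe","tin","tweezers","marker","oil_bottle","spare_watch"):
        for d in spot_in(k,n)[:1]: print(n,k,round(d["score"],2),[round(float(v)) for v in d["extent"]])
    c=get_calibration(n); print({k:(v.tolist() if hasattr(v,'tolist') else v) for k,v in c.items()})
E
```

```text
pics
scene case 0.56 [297, 252, 122, 113]
scene loupe 0.56 [358, 202, 28, 20]
scene tin 0.76 [245, 213, 23, 23]
scene tweezers 0.65 [362, 216, 12, 11]
scene marker 0.86 [244, 306, 68, 40]
scene oil_bottle 0.8 [299, 169, 11, 36]
scene spare_watch 0.56 [359, 202, 28, 19]
{'fx': 524.9382280076784, 'fy': 524.9382280076784, 'cx': 283.9548731552422, 'cy': 208.38538320662954, 'R': [[-0.8431846414652312, -0.5376171834616711, 0.002724783273803137], [-0.2938565929714463, 0.45662097998947815, -0.8397294703657018], [0.45020879951902654, -0.7088476879275183, -0.5429981511528823]], 't': [417.130297699667, 237.4181810390399, 765.4511231467525]}
side case 0.8 [254, 231, 122, 105]
side loupe 0.55 [296, 193, 16, 20]
side tin 0.67 [332, 212, 21, 23]
side tweezers 0.57 [305, 284, 51, 34]
side marker 0.45 [190, 200, 8, 4]
side oil_bottle 0.85 [384, 253, 19, 41]
side spare_watch 0.59 [316, 302, 36, 29]
{'fx': 491.1545029000264, 'fy': 491.1545029000264, 'cx': 279.3636724291171, 'cy': 201.22790311885788, 'R': [[0.8244926446192076, -0.5654379872441359, -0.022175697286116507], [-0.3525013326378295, -0.4825538237586593, -0.8018008591068301], [0.442667696424055, 0.6688958736284721, -0.5971797223494979]], 't': [-453.54056493478, 221.64816134633492, 794.0640976054648]}
```

```bash
python3 - <<'E'
import cv2,numpy as np
a=cv2.imread("pics/scene0.png")[140:350,180:440];b=cv2.imread("pics/side0.png")[140:350,160:420]
cv2.imwrite("pics/c0.png",np.vstack([cv2.resize(a,None,fx=1.4,fy=1.4,interpolation=3),cv2.resize(b,None,fx=1.4,fy=1.4,interpolation=3)]) if 0 else np.hstack([cv2.resize(x,(400,323),interpolation=cv2.INTER_CUBIC) for x in(a,b)]))
E
```

```text
(no output)
```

View pics/c0.png

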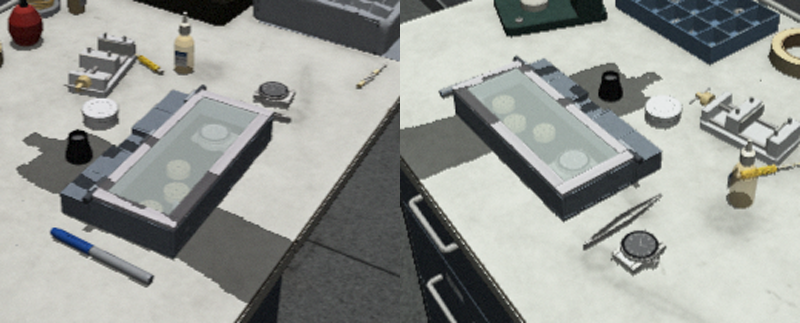

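The scene crop (left) and side crop (right) show the case, with the ledge on its far side (away from the robot). The loupe and tin stand behind the ledge, the marker is at one end, and the watch and tweezers at the other. I'll zoom in for corners.

```bash
python3 - <<'E'
import cv2,numpy as np
for n,(x,y) in {"scene":(215,190),"side":(180,165)}.items():
    a=cv2.resize(cv2.imread(f"pics/{n}0.png")[y:y+120,x:x+160],None,fx=5,fy=5,interpolation=cv2.INTER_CUBIC)
    for i in range(0,160,20): cv2.putText(a,str(x+i),(i*5,10),0,.35,(0,0,255));a[:,i*5]=a[:,i*5]//2+np.array([0,0,100],np.uint8)
    for i in range(0,120,20): cv2.putText(a,str(y+i),(0,i*5+10),0,.35,(0,0,255));a[i*5]=a[i*5]//2+np.array([0,0,100],np.uint8)
    cv2.imwrite(f"pics/z_{n}.png",a)
E
```

```text
(no output)
```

View pics/z_scene.png

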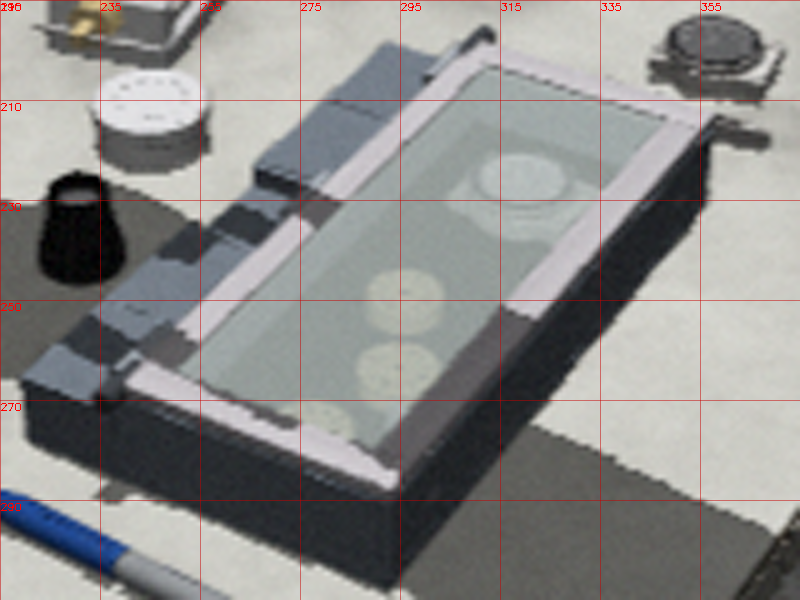

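View pics/z_side.png

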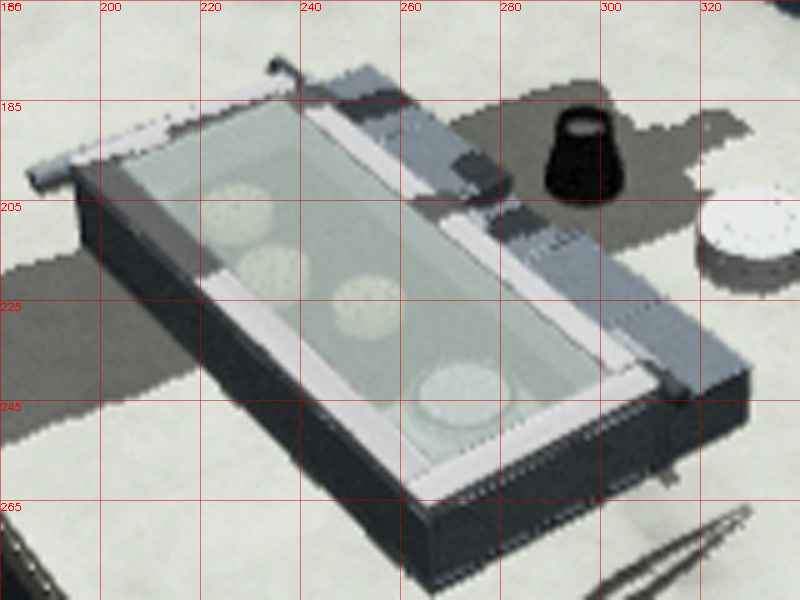

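Scene: the ledge runs from (219,266) (+y end) to (292,198), with a step down near (272,226). Side: the ledge runs from (330,238) (-y end) to (254,178), with a step near (281,203). Fit the pose from the corners, then compare the steps with the five possible places.

```bash
cat > h.py <<'E'
import numpy as np
from scipy.optimize import least_squares
from station import *
C={n:get_calibration(n) for n in("scene","side")}
def proj(n,X):
    c=C[n]; p=np.array(c["R"])@X+np.array(c["t"]); return np.array([c["fx"]*p[0]/p[2]+c["cx"],c["fy"]*p[1]/p[2]+c["cy"]])
def W(q,P):
    c,s=np.cos(q[2]),np.sin(q[2]); return np.array([q[0]+c*P[0]-s*P[1],q[1]+s*P[0]+c*P[1],P[2]])
E
python3 - <<'E'
from h import *
D=[("scene",(75,130,30),(219,266)),("scene",(75,130,0),(221,278)),("scene",(-75,130,0),(293,307)),("scene",(-75,130,45),(295,288)),("scene",(-75,-130,45),(357,214)),("scene",(75,-130,30),(292,198)),
("side",(75,-130,30),(330,238)),("side",(75,-130,0),(329,250)),("side",(-75,-130,0),(266,284)),("side",(-75,-130,45),(266,265)),("side",(75,130,30),(254,178)),("side",(-75,130,45),(195,198))]
f=lambda q:np.concatenate([proj(n,W(q,P))-p for n,P,p in D])
r=least_squares(f,[650,0,0],loss="soft_l1",x_scale=[10,10,.1]); print(r.x,np.degrees(r.x[2]));print(f(r.x).reshape(-1,2).round(1).tolist())
np.save("q.npy",r.x)
for k in range(-2,3):
    print(k,*[(n,e,proj(n,W(r.x,(x,52*k+e,30))).round(0).tolist()) for n,e in(("scene",-22),("side",22)) for x in(35,75)])
E
```

```text
[ 4.87643556e+02 -2.02591168e+01  3.68439980e-02] 2.1110055832554715
[[0.2, -0.8], [-0.7, 0.3], [0.4, 1.4], [-1.2, -0.1], [1.6, -2.0], [0.5, 0.1], [0.6, -0.4], [1.0, -0.6], [0.6, 0.3], [-0.4, 1.1], [-0.5, -0.6], [-1.7, -1.5]]
-2 ('scene', -22, [308.0, 204.0]) ('scene', -22, [292.0, 199.0]) ('side', 22, [298.0, 233.0]) ('side', 22, [314.0, 225.0])
-1 ('scene', -22, [296.0, 216.0]) ('scene', -22, [279.0, 211.0]) ('side', 22, [282.0, 220.0]) ('side', 22, [298.0, 212.0])
0 ('scene', -22, [283.0, 229.0]) ('scene', -22, [265.0, 223.0]) ('side', 22, [267.0, 207.0]) ('side', 22, [282.0, 200.0])
1 ('scene', -22, [269.0, 243.0]) ('scene', -22, [251.0, 236.0]) ('side', 22, [253.0, 195.0]) ('side', 22, [268.0, 189.0])
2 ('scene', -22, [253.0, 258.0]) ('scene', -22, [235.0, 251.0]) ('side', 22, [239.0, 185.0]) ('side', 22, [254.0, 178.0])
```

The steps match place k=0 in both views, so the groove is in the middle block. Check the bottle's position, close the fingers and approach over the groove.

```bash
python3 - <<'E'
from h import *
q=np.load("q.npy"); o=get_obs(); print(o["ee_rot"],grasp_offset if 'grasp_offset' in globals() else [k for k in o])
# tops of tall things from both views
for nm,a,b,z in(("bottle",(299,169),(384,253),47),("loupe",(231,236),(296,193),17)):
    r=least_squares(lambda X:np.r_[proj("scene",X)-a,proj("side",X)-b],[600,0,z],x_scale=10); c,s=np.cos(q[2]),np.sin(q[2]); d=r.x[:2]-q[:2]
    print(nm,r.x.round(),"case",round(c*d[0]+s*d[1]),round(-s*d[0]+c*d[1]))
grip(0); 
yaw=np.degrees(q[2])+o["ee_rot"][2]
rot=[o["ee_rot"][0],o["ee_rot"][1],yaw]
p=W(q,(56,0,90)); print(p,rot)
goto(p.tolist(),rot); o=get_obs(); print(o["t"],o["tcp_pos"],o["ee_rot"],o["wrist_force"],o["grip_width"],o["joint_pos"])
cv=__import__("cv2"); im=get_image("wrist"); im2=get_image("scene"); cv.imwrite("pics/w1.png",np.hstack([cv.resize(im,(400,300)),cv.resize(im2[120:330,180:460],(400,300))])[:,:,::-1])
E
```

```text
[1.79995496e+02 9.40601572e-04 9.00021786e+01] 18.700000000000003
bottle [ 610. -245.   41.] case 114 -229
loupe [606.  19.  19.] case 119 35
[543.60555101 -18.19631966  90.        ] [np.float64(179.99549565261037), np.float64(0.0009406015717554935), np.float64(92.11318418658928)]
2.2667 [545.55986359 -18.45507707  91.4431934 ] [1.79793142e+02 3.10872009e-02 9.20958063e+01] [ 0.35503323 -0.40046205  0.59928309] 0.36636890408711265 [-9.31094468e+00  1.21943065e+01  1.09170709e+02  1.22514658e-02
  5.84260648e+01 -1.14132029e+01]
```

View pics/w1.png

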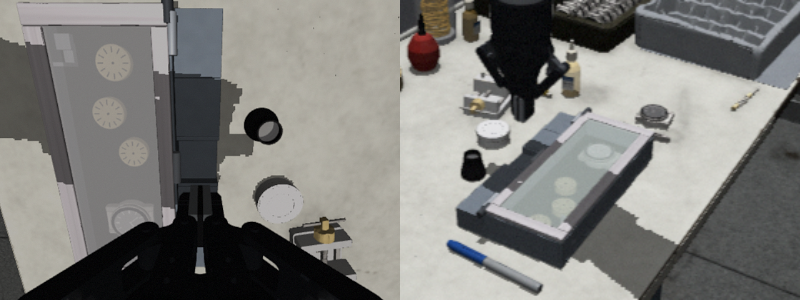

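The wrist view (left) shows the fingers lined up over the middle block, with seams at rows 75 and 140 and the loupe clear to the right. Lower slowly while watching the force.

```bash
python3 - <<'E'
from h import *
q=np.load("q.npy")
move_l(W(q,(57,0,36)).tolist(),speed=80); wait(.3); b=get_obs(); f0=np.array(b["wrist_force"]); print(b["t"],b["tcp_pos"],f0)
for z in range(34,12,-2):
    move_l(W(q,(57,0,z)).tolist(),speed=20); wait(.1); o=get_obs(); f=np.array(o["wrist_force"])-f0
    print(z,o["tcp_pos"].round(1),f.round(1))
    if abs(f[2])>4 or np.hypot(*f[:2])>6: break
E
```

```text
3.4917 [545.07066019 -18.24582528  36.56615497] [ 0.07160021  0.93136683 -0.2495056 ]
34 [544.5 -18.2  33.9] [ 0.7 -0.7  0.3]
32 [544.5 -18.2  31.9] [-1.  -1.1  0.1]
30 [544.6 -18.2  29.9] [ 0.3 -1.2  0.8]
28 [544.6 -18.2  28. ] [ 0.3 -0.9 -0.3]
26 [544.6 -18.2  25.9] [-0.5 -0.6 -0.4]
24 [544.6 -18.2  23.9] [ 0.2 -0.5  0.4]
22 [544.8 -18.2  22.1] [ 0.4 -1.1  1.2]
20 [544.8 -18.2  20.3] [-0.  -1.1  3.9]
18 [544.9 -18.2  18.3] [-1.1 -1.5  4.7]
```

The tip is in the groove, and the key yields at z≈22. Press on to about 8 mm, then retreat straight up.

```bash
python3 - <<'E'
from h import *
import cv2
q=np.load("q.npy")
for z in(16,15,14,13.5):
    move_l(W(q,(57,0,z)).tolist(),speed=20); wait(.15); o=get_obs(); print(z,o["tcp_pos"].round(1),o["wrist_force"].round(1))
    if o["wrist_force"][2]>15: break
wait(.4); move_l(W(q,(57,0,40)).tolist(),speed=60); move_l(W(q,(60,0,200)).tolist(),speed=120); wait(2)
o=get_obs(); print(o["t"],o["tcp_pos"],o["wrist_force"])
cv2.imwrite("pics/e.png",np.hstack([cv2.resize(get_image(n)[120:330,150:430],(400,300)) for n in("scene","side")])[:,:,::-1])
E
```

```text
16 [544.9 -18.2  16.2] [-0.6  0.3  5.2]
15 [544.9 -18.2  15.5] [-1.6 -0.2  7.9]
14 [544.9 -18.2  14.6] [-0.9 -0.1  8. ]
13.5 [544.9 -18.2  14.1] [-2.2 -0.   8.1]
12.7167 [547.59410628 -18.03821959 199.99687887] [ 0.05111767 -0.98035222 -0.00895959]
```

View pics/e.png

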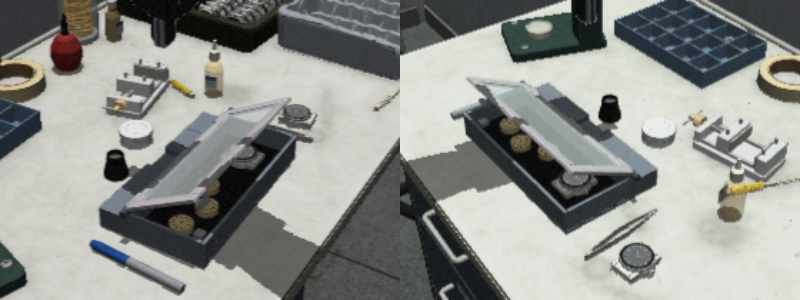

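The lid stands open in both views, its front edge raised from about (130,210) to (290,100) in the left picture. The loose things are where they were, and the gripper is clear.

```bash
python3 -c "
from station import *
wait(1); print(sign_off())"
```

```text
the job is handed in; nothing more can be done
None
```

The lid is open: I pressed the key in the middle block's groove about 8 mm, let go and moved clear, leaving the loose things where they were. I found the groove from the pictures and a straight touch-down, so I did not slide a fingertip along the ledge. The job is handed in, but no verdict was returned.

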